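Open the dial padlock on the gauge chest and hold it up

ROBOT

A 6-joint arm with a two-finger parallel gripper is mounted at the origin on the work surface. World frame = base frame: x ahead of the robot, y to its left, z up, the work surface at z = 0. Lengths are in mm, angles in degrees, forces in N, time in s.
With the tool pointing down it reaches from about 300 to 850 mm from the base axis. Payload 4.2 kg.
Tool frame: the origin (TCP) lies on the centre line of the jaws, within the pads' length; the fingertips stand 11 mm ahead of it and the grasp point (between the pads) lies 8 mm behind it; z points along the fingers, y is the direction in which the jaws open and shut (so a half turn about z gives the same grasp; the last joint's range is limited). The gripper opens to 91 mm and grips with 3 to 60 N. Pads are 32 mm wide; open, the fingers measure 118 mm over their backs; the gripper's body (76 mm by 178 mm) begins 60 mm behind the grasp point.
Start: joints at [70.703, 18.312, 89.639, -0, 72.044, -1.146], TCP at [179.13, 546.401, 224.976] pointing down, gripper open.
Joint ranges: [-177.97, 177.97], [-48.28, 115.42], [12.27, 149.76], [-77.06, 257.06], [2.81, 150.46], [-146.56, 146.56]. Speed limits (degrees/s): [147.25, 147.25, 180, 180, 180, 180].

INTERFACE

Orientations are given as [roll, pitch, yaw] about the fixed x, y, z axes, in that order (R = Rz(yaw) Ry(pitch) Rx(roll)).
In Python, from workcell import env, grab_frame gives the robot as it stands. The module is installed in compiled form; this text tells all that it offers.
- The arm moves only by the tool arm_command, never from a script. Its argument "series" is one flat list of numbers, 6 for each row, row after row: the shift along the world's x, y, z each as a share of 400 mm, from -1 to 1, then the turn, a rotation vector about the world's x, y, z each as a share of 45 degrees, from -1 to 1. A call has 1 to 20 rows; each row shifts and turns the commanded pose from where the row before left it; what a row does not reach is not made up. A row lasts 1/12 s, in which the tool goes at most 41.7 mm and 7.16 degrees, less where a joint would pass 70% of its speed; a pose out of reach is approached as far as the arm can. A call with a number of a shift or a turn outside -1 to 1 is refused whole. A call with a gripper value outside its range is refused whole. "hand" is the opening, from 0 (shut) to 1 (fully open), set as the call begins (left out, the last holds). The fingers move at their own pace and stop on an object; "newtons" is the grip in N (left out, the last holds). Time passes only in rows, so rows that do not move let the fingers close. It gives the time, the measured TCP pose, the force and the opening at its end, in the units of the state.
- env.state(): the state, without advancing time (a new reading comes with each control period).
- grab_frame(name): name is "scene" or "top" or "wrist"; returns a dict with "frame" (384x512x3 uint8, red, green, blue), "intrinsics" (3x3 intrinsics, pixels), "R" (3x3) and "t" (3): a world point X has camera coordinates R X + t; the wrist camera has in their place "tool_from_camera" (4x4, takes a point from camera to tool coordinates, whose origin is the TCP and whose axes are the flange's). Camera axes: x right, y down, z forward; pixel columns grow to the right and rows downward; lengths in mm; the calibration is good to about 2 mm. The wrist camera is an equidistant fisheye: a pixel r from the principal point sees the ray r / f radians off the axis. A picture is of the moment at which its call begins: read the wrist's pose just before it. There is no depth.
- env.job_done(): hands the job in, once; it reports no verdict.
The state is a dict: "time_s": time; "qpos": joint angles; "qvel": joint speeds; "effort": joint torques, N m; "ee_pos": TCP position; "ee_rot": TCP orientation; "force": force on the tool from outside, world axes, zero at the start; "torque": the same for the moment, N m; "gripper_width": finger opening in mm.
Only numpy, scipy, OpenCV 4.12 (cv2) and the standard library are available. Lean on these libraries where they do the work, as an engineer would, in place of code of your own. Each camera call takes 0.05 s, during which the arm holds its last target.

TASK

The gauge chest is shut by a dial padlock lying on its hasp, on day-lock (only the last step of the combination is left). Turn the dial clockwise, feeling its clicks, until the white mark clicks in at the index mark on the lock's case, then draw the lock back so that the shackle comes fully out, unhook it from the hasp's staple and lift the lock off, leaving everything else on the bench and the chest as it is. Finish while holding the open lock still, up over the chest, dial uppermost and level, with at least 10 cm of air between it and the chest's top; do not put it down or let go.

Things in the scene. Friction and masses are not known exactly. Their poses are not given: they have to be found in the camera images.
- chest: Grey steel gauge chest, fixed, 300 (x) by 280 (y) mm, flat top 80 mm above the bench. Origin under its centre at bench height; its -x side faces the robot. On the front half of the top, two ribs (6 mm high, 6 mm thick, 55 mm apart inside) run along x from x = -141 to -51 mm, one each side of y = 0. The hasp's strap lies flush.
- hasp_loop (a point): The hasp's staple: fixed steel arch of 6 mm round bar on the chest's top, facing along the chest's x, at x = -30, y = +17 mm of the chest; 36 mm wide outside (24 inside) along y, 27 mm high (21 clear inside). The point is the middle of its opening, 13 mm above the chest's top; axes as the chest's.
- lock_center (a point): Centre (half-way up) of the padlock's steel case, 46 (x) by 50 (y) by 26 mm, 0.25 to 0.4 kg in all. It lies flat on the chest between the ribs (2.5 mm play each side; they keep it from turning with the dial), 20 mm proud of them. z up; x points to the shackle and staple, away from the robot; the face with the shackle is at x = +23 mm.
- dial_knob (a point): Black knurled dial knob in the middle of the lock's top: cylinder 26 mm in diameter on a flange 36 mm wide, 3 mm thick. Its top is 17 mm above the lock's top; this point is on its axis, 10 mm above the lock's top. A white mark runs from the middle to the rim along its x. The index is a short dark mark on the lock's top beside the dial, towards the shackle.
- dial (a joint): Dial angle (rad) on the lock: 0 when the white mark is at the index mark, positive anticlockwise from above. Clicks into a stop every 0.349 rad (20 degrees) and stays there; starts 2 to 4 clicks positive, so turn it clockwise. Takes up to about 0.1 N m, falling at each click. Only at the stop at 0 is the shackle free; the dial can overrun to -1.3.
- shackle (a joint): How far the shackle stands out of the lock's body, m: 0 shut (up to 0.003 of play while locked), 0.020 fully out (end stop). It slides straight along the lock's x with about 4 N of friction, stays where it is left and does not swivel.
- shackle_crown (a point): Middle of the shackle's crown, on the bar's centre line, at the lock's mid-height. The shackle is a level U of 8 mm round bar, legs at y = +17 and -17 mm of the lock (26 mm clear between), inside of the crown 28 mm from the lock's face when shut, 48 mm when out. The staple's near leg stands inside the U, so drawing the body back makes the staple pull the shackle out.
- shackle_tip (a point): Free end of the shackle's leg at y = +17 mm of the lock, the leg that passes through the staple: 8 mm inside the lock's body when shut, 12 mm clear of its face when fully out. Push the lock forward again until its face almost touches the staple: the staple's 6 mm bar then stands in this gap and the lock lifts straight up off it.
Things that resemble listed ones, but are neither listed nor needed, are in the scene too. What is shaped like the part that bears lock_center but blue is not meant.

How it is judged:
By the outcome, as a careful person would: the job done as asked, in the order asked, and still so for the second after the job is handed in, while the arm keeps its last pose, push and grip.
It also fails if it takes over 58 s, if anything falls off the work surface, if the arm or the gripper's body presses on something with over 40 N, if the wrist force passes 120 N, or if a joint passes its speed limit or range.

## Working session

There is one attempt and no reset: what is moved stays moved. The work goes in short steps, Python scripts to look and compute and a tool call to move; the robot and the scene stay as the last step left them, time stands still between calls to the robot, and variables do not carry over. Pictures are saved under pics/ and viewed, and the job is handed in when it is done.

Besides the shell and the picture viewer there is one more tool, called after "Emit:" as name(argument=value, ...) on one line, values as JSON. arm_command: Moves the arm, as the interface text tells. Shift numbers are shares of 400 mm and turn numbers shares of 45 degrees, none past 1 either way. Its arguments: {"type":"object","properties":{"series":{"type":"array"},"hand":{"type":"number"},"newtons":{"type":"number"}},"required":["series"]}

```bash
mkdir -p pics
cat > h.py <<'E'
from workcell import env, grab_frame
import numpy as np, cv2
def save(name,fn):
    s=env.state(); f=grab_frame(name); np.savez('pics/'+fn+'.npz',pos=s['ee_pos'],rot=s['ee_rot'],**{k:np.array(v) for k,v in f.items()})
    cv2.imwrite('pics/'+fn+'.png',f['frame'][:,:,::-1]); return s,f
E
python3 - <<'E'
from h import *
s=env.state(); print(s)
for n in('scene','top','wrist'):
    s,f=save(n,n+'0'); print(n,{k:np.round(v,3).tolist() for k,v in f.items() if k!='frame'})
E
```

```text
{'time_s': 0.0, 'qpos': array([ 7.07048284e+01,  1.83511007e+01,  8.97078677e+01, -1.68851317e-03,
        7.20428924e+01, -1.14409250e+00]), 'qvel': array([-0.03228589,  0.02474597, -0.14310668, -0.08745975,  0.06142055,
       -0.08358316]), 'effort': array([-1.00711153e-03, -4.12445033e+01, -2.31978571e+01,  7.25135906e-02,
        4.58300533e-02, -1.51054160e-04]), 'ee_pos': array([178.95318174, 545.92323262, 224.11577561]), 'ee_rot': array([-1.79898128e+02, -4.28824058e-04,  1.61849442e+02]), 'force': array([0.62822249, 0.90307887, 0.30167115]), 'torque': array([-0.02541417, -0.04412882, -0.05943408]), 'gripper_width': 91.0624126927275}
scene {'intrinsics': [[465.776, 0.0, 254.898], [0.0, 465.776, 198.722], [0.0, 0.0, 1.0]], 'R': [[0.534, 0.845, 0.019], [0.645, -0.393, -0.655], [-0.546, 0.362, -0.755]], 't': [-353.778, -268.254, 998.327]}
top {'intrinsics': [[352.653, 0.0, 254.124], [0.0, 352.653, 193.606], [0.0, 0.0, 1.0]], 'R': [[-0.005, -1.0, -0.015], [-0.994, 0.006, -0.105], [0.105, 0.015, -0.994]], 't': [50.393, 538.941, 679.399]}
wrist {'intrinsics': [[297.319, 0.0, 255.247], [0.0, 297.319, 194.414], [0.0, 0.0, 1.0]], 'tool_from_camera': [[-0.0, -0.968, -0.251, 71.099], [1.0, -0.001, 0.001, -0.303], [-0.001, -0.251, 0.968, -160.43], [0.0, 0.0, 0.0, 1.0]]}
```

View pics/scene0.png

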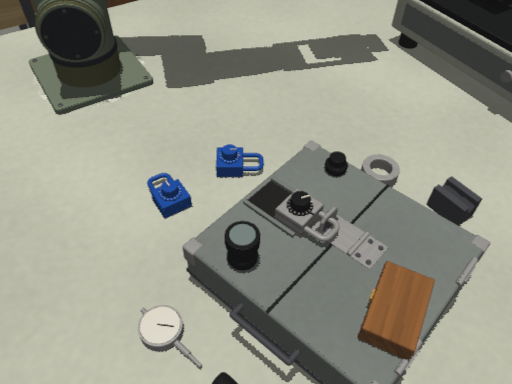

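View pics/top0.png

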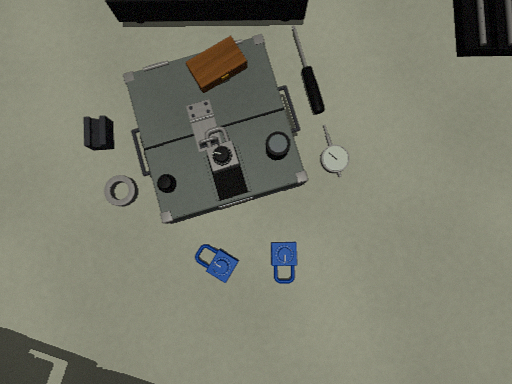

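View pics/wrist0.png

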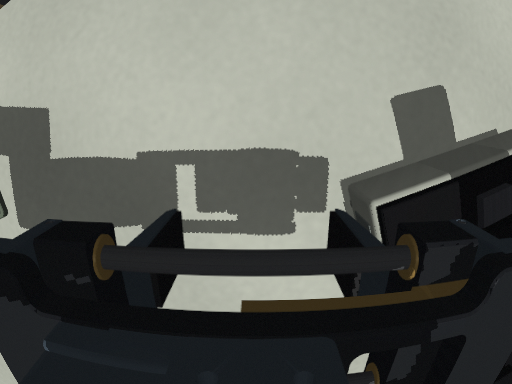

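The scene and top views show the grey lock at about (300,203) in scene and (221,154) in top. Two black cylinders and a wooden box also stand on the chest, and two blue decoy locks lie on the bench. I'll zoom in.

Run:
```python
import cv2
a=cv2.imread('pics/top0.png')[25:235,100:320]; cv2.imwrite('pics/top0z.png',cv2.resize(a,None,fx=2.8,fy=2.8,interpolation=cv2.INTER_CUBIC))
a=cv2.imread('pics/top0.png')[115:205,180:270]; cv2.imwrite('pics/top0zz.png',cv2.resize(a,None,fx=6.5,fy=6.5,interpolation=cv2.INTER_CUBIC))
a=cv2.imread('pics/scene0.png')[165:275,230:390]; cv2.imwrite('pics/scene0z.png',cv2.resize(a,None,fx=5,fy=5,interpolation=cv2.INTER_CUBIC))
```

```text
(no output)
```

View pics/top0z.png

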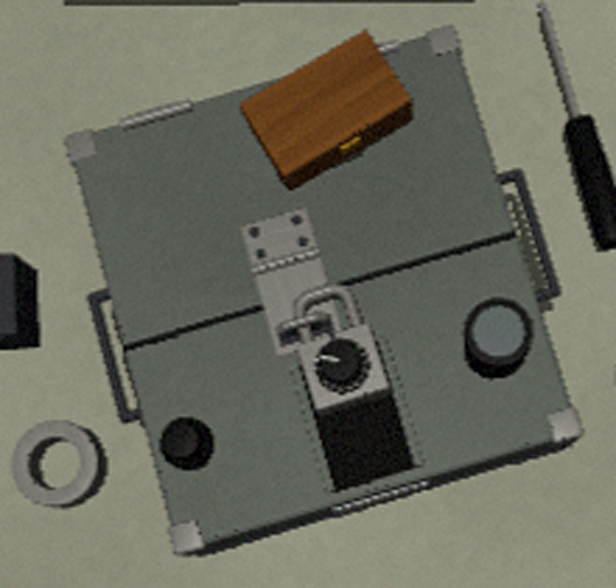

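View pics/top0zz.png

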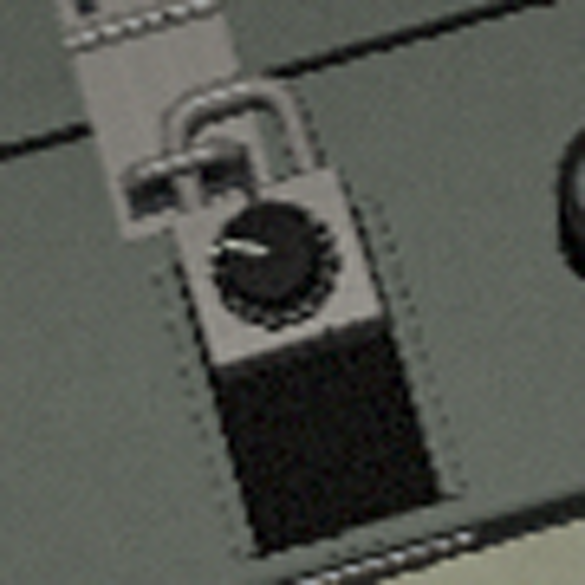

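View pics/scene0z.png

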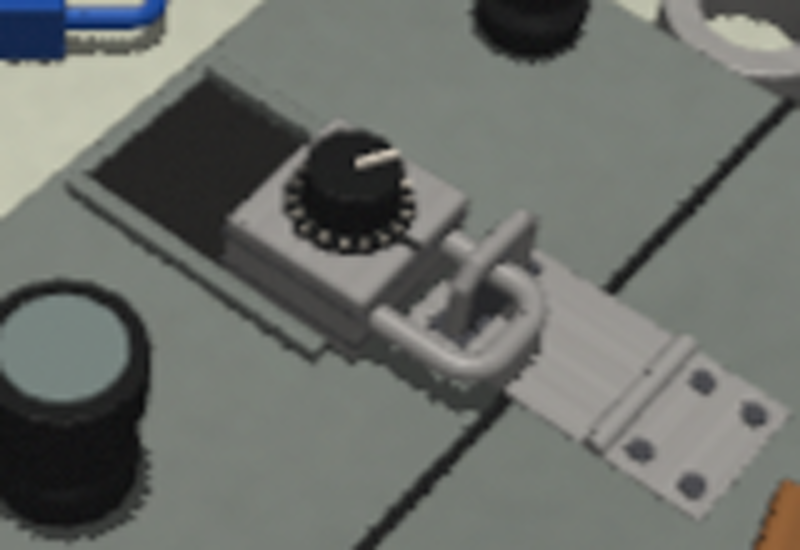

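```bash
cat > fit.py <<'E'
from h import *
from scipy.optimize import least_squares
def proj(f,X):
    c=f['R']@X+f['t']; p=f['intrinsics']@c; return p[:2]/p[2]
T=dict(np.load('pics/top0.npz')); S=dict(np.load('pics/scene0.npz'))
tz=lambda u,v:np.array([u/2.8+100,v/2.8+25])
sz=lambda u,v:np.array([u/5+230,v/5+165])
tzz=lambda u,v:np.array([u/6.5+180,v/6.5+115])
ch=[(T,(150,140,80),tz(66,140)),(T,(150,-140,80),tz(455,27)),(T,(-150,-140,80),tz(580,430)),(T,(-150,140,80),tz(177,553)),
(S,(-150,-140,80),np.array([188,246])),(S,(-150,140,80),np.array([313,146])),(S,(150,140,80),np.array([486,240]))]
def loc(p,X):
    c,s=np.cos(p[2]),np.sin(p[2]); return np.array([p[0]+c*X[0]-s*X[1],p[1]+s*X[0]+c*X[1],X[2]])
r=lambda p:np.concatenate([proj(f,loc(p,X))-u for f,X,u in ch])
o=least_squares(r,[500,0,0.3],loss='soft_l1'); print(o.x,np.degrees(o.x[2])); print(np.round(o.fun.reshape(-1,2),1)); P=o.x
def tri(obs,z):
    g=lambda p:np.concatenate([proj(f,np.array([*p,z]))-u for f,u in obs])
    q=least_squares(g,P[:2]); return q.x,q.fun
def tochest(w):
    c,s=np.cos(P[2]),np.sin(P[2]); d=w-P[:2]; return np.array([c*d[0]+s*d[1],-s*d[0]+c*d[1]])
if __name__=='__main__':
  for n,obs,z in [('dialtop T',[(T,tzz(270,257))],123),('dialtop S',[(S,sz(355,163))],123),
   ('lock top corners T +x+y',[(T,tzz(178,212))],106),('+x-y',[(T,tzz(335,170))],106),('-x-y',[(T,tzz(386,318))],106),('-x+y',[(T,tzz(216,368))],106),
   ('S +x+y',[(S,sz(468,203))],106),('+x-y',[(S,sz(362,300))],106),('-x-y',[(S,sz(226,222))],106),
   ('mark inT',[(T,tzz(265,253))],123),('mark outT',[(T,tzz(222,241))],123),('mark in S',[(S,sz(358,163))],123),('mark outS',[(S,sz(400,153))],123)]:
    w,f=tri(obs,z); print(n,w.round(1),tochest(w).round(1),f.round(1))
E
python3 fit.py
```

```text
[6.64569981e+02 1.24034923e+02 2.87677881e-01] 16.48272845799155
[[-0.8 -0.8]
 [-1.8 -1. ]
 [ 0.2  0.5]
 [-0.1 -0. ]
 [-7.1 -0.4]
 [-4.3 -6.1]
 [ 1.2  1. ]]
dialtop T [598.8 103.2] [-68.9  -1.3] [-0.  0.]
dialtop S [603.2 106.4] [-63.8   0.5] [0. 0.]
lock top corners T +x+y [615.6 130.9] [-45.   20.5] [-0.  0.]
+x-y [627.2  87. ] [-46.3 -24.9] [0. 0.]
-x-y [585.1  72.7] [-90.8 -26.7] [0. 0.]
-x+y [571.4 119.9] [-90.5  22.5] [-0.  0.]
S +x+y [619.6 134.2] [-40.2  22.5] [0. 0.]
+x-y [631.4  90.2] [-41.4 -23. ] [ 0. -0.]
-x-y [591.   74.7] [-84.5 -26.5] [0. 0.]
mark inT [600.  104.6] [-67.5  -0.3] [-0.  0.]
mark outT [603.4 116.3] [-60.9   9.9] [0. 0.]
mark in S [603.7 107.1] [-63.2   1.1] [0. 0.]
mark outS [606.6 118.7] [-57.1  11.3] [-0.  0.]
```

Emit:
arm_command(series=[0.066,-0.069,0.007,0,0,-0.12,0.066,-0.069,0.007,0,0,-0.12,0.066,-0.069,0.007,0,0,-0.12,0.066,-0.069,0.007,0,0,-0.12,0.066,-0.069,0.007,0,0,-0.12,0.066,-0.069,0.007,0,0,-0.12,0.066,-0.069,0.007,0,0,-0.12,0.066,-0.069,0.007,0,0,-0.12,0.066,-0.069,0.007,0,0,-0.12,0.066,-0.069,0.007,0,0,-0.12,0.066,-0.069,0.007,0,0,-0.12,0.066,-0.069,0.007,0,0,-0.12,0.066,-0.069,0.007,0,0,-0.12,0.066,-0.069,0.007,0,0,-0.12,0.066,-0.069,0.007,0,0,-0.12,0.066,-0.069,0.007,0,0,-0.12,0,0,0,0,0,0,0,0,0,0,0,0], hand=1)

```text
time_s: 1.65
ee_pos: [602.3, 103.3, 268.9]
ee_rot: [-179.9, 0.0, 75.3]
force: [-0.6, 0.2, -0.1]
gripper_width: 90.9
```

Run:
```python
from h import *
s,f=save('wrist','w1'); print(s['time_s'],s['ee_pos'],s['ee_rot'],s['qpos'].round(1),s['force'],s['torque'],s['gripper_width'])
```

```text
1.65 [602.30099812 103.27615444 268.85344007] [-1.79926610e+02  1.88600567e-02  7.53031495e+01] [ 8.6 20.4 80.2  0.  79.5 23.3] [-0.55530773  0.15218337 -0.08348663] [-0.02819258  0.09499083  0.0328074 ] 90.91996862720946
```

View pics/w1.png

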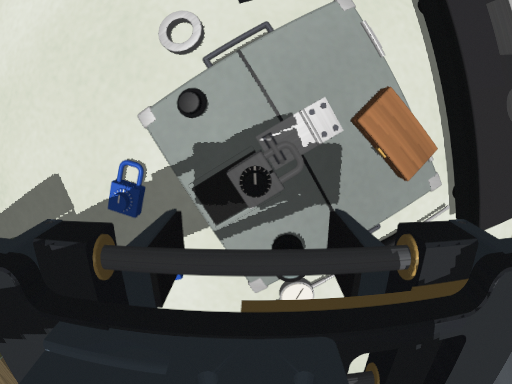

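The wrist view shows the lock at about (256,178), with the dial's white mark pointing up in the image. I'll zoom in and triangulate with this view.

Run:
```python
import cv2
a=cv2.imread('pics/w1.png')[115:235,185:345]; a=cv2.convertScaleAbs(cv2.resize(a,None,fx=5,fy=5,interpolation=cv2.INTER_CUBIC),alpha=1.8); cv2.imwrite('pics/w1z.png',a)
```

```text
(no output)
```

View pics/w1z.png

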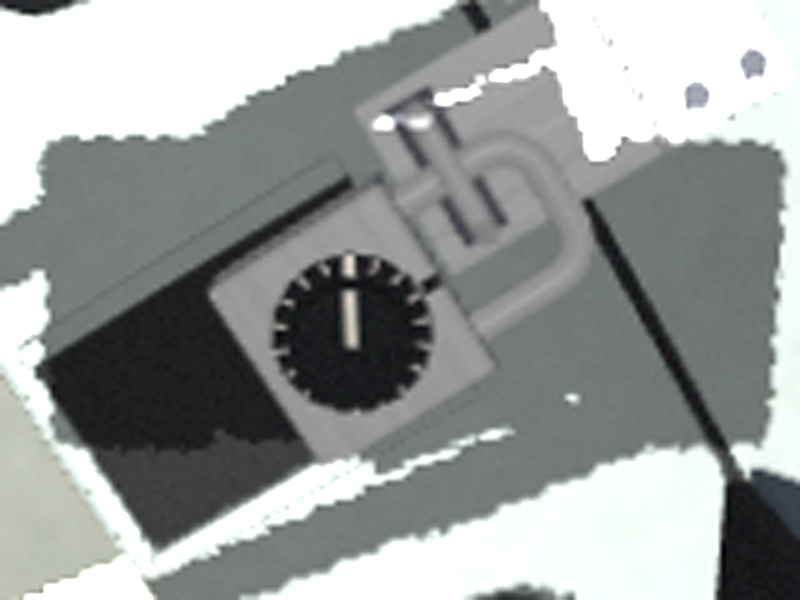

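```bash
cat > wr.py <<'E'
from h import *
from scipy.spatial.transform import Rotation as Ro
def ray(W,u):
    K=W['intrinsics']; d=np.array([u[0]-K[0,2],u[1]-K[1,2]])/K[0,0]; th=np.hypot(*d)
    c=np.array([*(d/max(th,1e-9)*np.sin(th)),np.cos(th)]); M=W['tool_from_camera']
    R=Ro.from_euler('xyz',W['rot'],degrees=True).as_matrix()
    return R@M[:3,3]+W['pos'], R@(M[:3,:3]@c)
def atz(W,u,z):
    o,d=ray(W,u); return (o+d*(z-o[2])/d[2])[:2]
E
python3 - <<'E'
from wr import *
W=dict(np.load('pics/w1.npz')); z=lambda u,v:(u/5+185,v/5+115)
c=[(210,287),(380,185),(494,366),(322,462)]
C=np.array([atz(W,z(*p),106) for p in c]); print(C.round(1),C.mean(0).round(1))
d=lambda a,b:(np.hypot(*(b-a)).round(1),np.degrees(np.arctan2(*(b-a)[::-1])).round(1))
print(d(C[0],C[1]),d(C[3],C[2]),d(C[2],C[1]),d(C[3],C[0]))
print('flange',atz(W,z(354,330),109)); mi=atz(W,z(352,347),123);mo=atz(W,z(349,280),123);print('mark',mi,mo,d(mi,mo))
print('index',atz(W,z(432,283),106), 'flange->index',d(atz(W,z(354,330),109),atz(W,z(432,283),106)))
print('corners',atz(W,(139,116),80),atz(W,(440,184),80),d(atz(W,(139,116),80),atz(W,(440,184),80)))
print('rib seam')
E
```

```text
[[574.2 123. ]
 [616.2 135.3]
 [630.8  89.5]
 [587.7  77.6]] [602.2 106.3]
(np.float64(43.8), np.float64(16.3)) (np.float64(44.7), np.float64(15.5)) (np.float64(48.0), np.float64(107.7)) (np.float64(47.3), np.float64(106.6))
flange [602.69564156 106.01005747]
mark [602.11077464 105.43107288] [605.14976851 119.47646858] (np.float64(14.4), np.float64(77.8))
index [621.89590113 111.31347274] flange->index (np.float64(19.9), np.float64(15.4))
corners [483.90811002 216.01935018] [847.10442971  33.80045606] (np.float64(406.3), np.float64(-26.6))
rib seam
```

Emit:
arm_command(series=[0,0.0034,-0.065,0,0,0.012,0,0.0034,-0.065,0,0,0.012,0,0,-0.065,0,0,0,0,0,-0.065,0,0,0,0,0,-0.065,0,0,0,0,0,-0.02,0,0,0,0,0,-0.02,0,0,0,0,0,0,0,0,0,0,0,0,0,0,0], hand=0.6, newtons=20)

```text
time_s: 2.45
ee_pos: [602.0, 108.1, 124.9]
ee_rot: [179.9, -0.0, 76.6]
force: [-0.6, 0.6, 0.3]
gripper_width: 54.7
```

Run:
```python
from h import *
s,f=save('wrist','w2'); save('scene','s2'); print(s['time_s'],s['ee_pos'],s['ee_rot'],s['force'],s['torque'],s['gripper_width'])
a=cv2.imread('pics/w2.png'); b=cv2.imread('pics/s2.png')[140:300,220:400]
cv2.imwrite('pics/s2z.png',cv2.resize(b,None,fx=4,fy=3.7,interpolation=cv2.INTER_CUBIC)[:600])
cv2.imwrite('pics/w2z.png',cv2.convertScaleAbs(cv2.resize(a[130:320,130:390],None,fx=3,fy=3,interpolation=cv2.INTER_CUBIC),alpha=1.8))
```

```text
2.45 [601.96839176 108.14861799 124.88807013] [ 1.79905434e+02 -4.33888273e-02  7.65780274e+01] [-0.55246834  0.6275707   0.27128216] [-0.08839342  0.05827101 -0.00262364] 54.68000405119797
```

View pics/w2z.png

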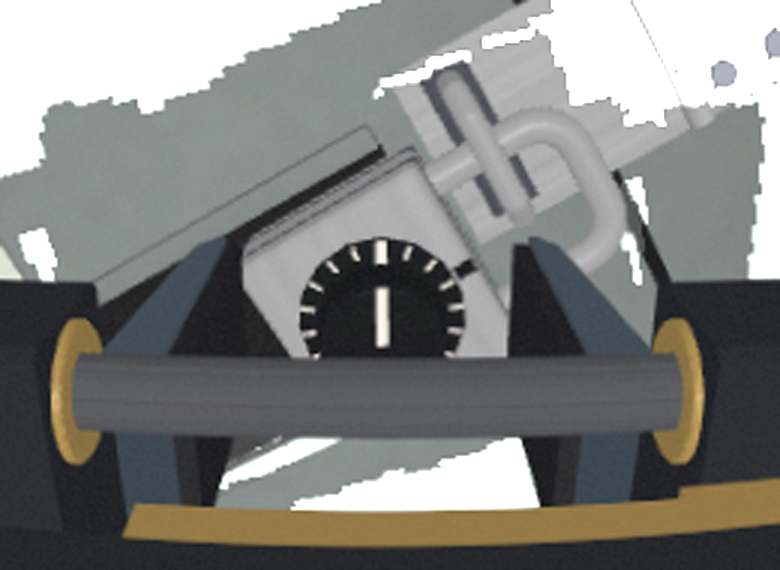

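View pics/s2z.png

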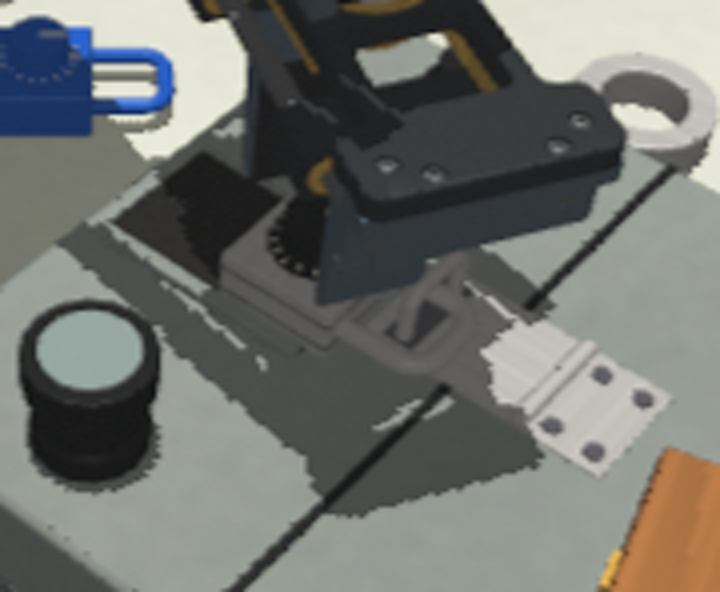

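Run:
```python
from wr import *
W=dict(np.load('pics/w2.npz')); z=lambda u,v:(u/3+130,v/3+130)
print('mark inner/outer',atz(W,z(382,347),123),atz(W,z(381,290),123)); print('corner +x+y',atz(W,z(405,155),106),'left',atz(W,z(245,260),106))
print('index',atz(W,z(465,269),106))
# flange ring
pts=[(302,310),(461,310),(381,238)]
A=np.array([atz(W,z(*p),109) for p in pts]);print(A)
print(env.state()['ee_pos'])
# projected tool center: where does TCP-axis at z=123 lie
```

```text
mark inner/outer [601.8682405  104.93095471] [604.47871381 116.81363507]
corner +x+y [614.73043025 138.15496906] left [576.39456164 123.82850465]
index [621.65035461 110.96738809]
[[585.91542359 111.07697069]
 [618.8772427  103.16529468]
 [606.00367044 122.84816364]]
[602.4898629 107.9246897 125.5131068]
```

Emit:
arm_command(series=[0,-0.005,-0.005,0,0,0,0,0,0,0,0,0,0,0,0,0,0,0])

```text
time_s: 2.8
ee_pos: [601.7, 105.3, 122.3]
ee_rot: [180.0, -0.0, 76.5]
force: [0.3, -0.5, -0.4]
gripper_width: 55.1
```

Emit:
arm_command(series=[0,0,0,0,0,0,0,0,0,0,0,0,0,0,0,0,0,0,0,0,0,0,0,0,0,0,0,0,0,0,0,0,0,0,0,0], hand=0, newtons=20)

```text
time_s: 3.3
ee_pos: [601.8, 105.5, 121.8]
ee_rot: [180.0, -0.0, 76.5]
force: [0.7, -0.7, -1.2]
gripper_width: 25.3
```

Emit:
arm_command(series=[0,0,0,0,0,-0.089,0,0,0,0,0,-0.089,0,0,0,0,0,-0.089,0,0,0,0,0,-0.089,0,0,0,0,0,-0.089,0,0,0,0,0,0,0,0,0,0,0,0])

```text
time_s: 3.88
ee_pos: [601.6, 105.8, 121.8]
ee_rot: [-180.0, -0.0, 56.6]
force: [1.3, 0.4, -0.3]
gripper_width: 25.2
```

Run:
```python
from h import *
s,f=save('wrist','w3'); print(s['time_s'],s['ee_pos'],s['ee_rot'],s['force'],s['torque'],s['gripper_width'])
a=cv2.imread('pics/w3.png')
cv2.imwrite('pics/w3z.png',cv2.convertScaleAbs(cv2.resize(a[130:320,130:390],None,fx=3,fy=3,interpolation=cv2.INTER_CUBIC),alpha=1.8))
```

```text
3.8833 [601.60981059 105.8004391  121.79770482] [-1.79997925e+02 -2.56935884e-02  5.66006354e+01] [ 1.3098746   0.42885039 -0.3269218 ] [0.05003527 0.04335365 0.03276438] 25.172087259242765
```

View pics/w3z.png

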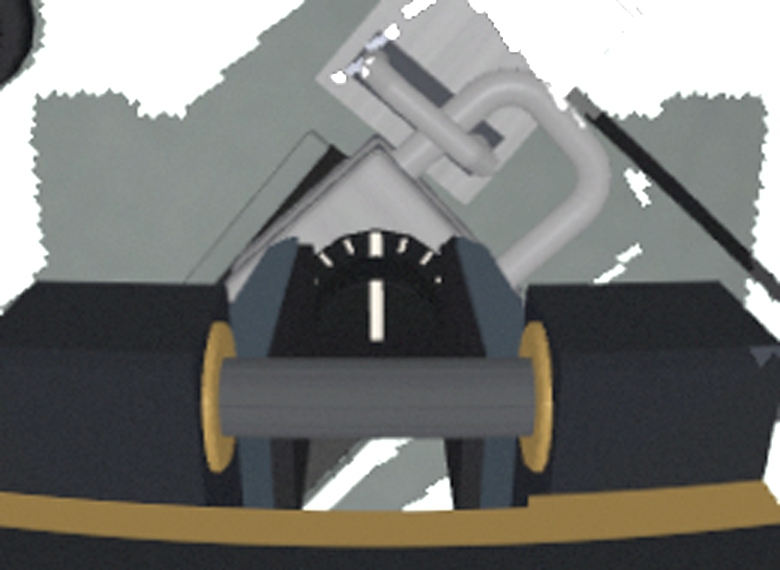

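The dial turns with the jaws: the mark stays upright in the image and the lock hasn't turned. Next is the second click.

Emit:
arm_command(series=[0,0,0,0,0,-0.089,0,0,0,0,0,-0.089,0,0,0,0,0,-0.089,0,0,0,0,0,-0.089,0,0,0,0,0,-0.089,0,0,0,0,0,0,0,0,0,0,0,0])

```text
time_s: 4.52
ee_pos: [601.5, 105.6, 121.8]
ee_rot: [-180.0, 0.0, 36.6]
force: [-0.1, 0.4, 0.3]
gripper_width: 24.9
```

```bash
python3 -c "
from h import *
s=env.state();print(s['torque'],s['ee_rot'])"
```

```text
[0.11957187 0.14472186 0.01836392] [-1.79993332e+02  4.06249970e-04  3.66218730e+01]
```

Emit:
arm_command(series=[0,0,0,0,0,-0.089,0,0,0,0,0,-0.089,0,0,0,0,0,-0.089])

```text
time_s: 4.77
ee_pos: [601.7, 105.8, 121.8]
ee_rot: [-180.0, -0.0, 24.4]
force: [1.4, 2.6, -0.7]
gripper_width: 25.2
```

```bash
python3 -c "
from h import *
s=env.state();print(s['torque'],s['ee_rot'])"
```

```text
[ 0.329624   -0.03209875  0.16347595] [-1.79984390e+02 -4.02536413e-02  2.44143320e+01]
```

Emit:
arm_command(series=[0,0,0,0,0,-0.089,0,0,0,0,0,-0.089,0,0,0,0,0,0,0,0,0,0,0,0])

```text
time_s: 5.1
ee_pos: [601.5, 105.7, 121.8]
ee_rot: [-180.0, 0.0, 16.6]
force: [0.5, 2.8, -0.3]
gripper_width: 25.2
```

Run:
```python
from h import *
s,f=save('wrist','w4'); print(s['time_s'],s['ee_pos'],s['ee_rot'],s['force'],s['torque'],s['gripper_width'])
a=cv2.imread('pics/w4.png')
cv2.imwrite('pics/w4z.png',cv2.convertScaleAbs(cv2.resize(a[110:270,150:350],None,fx=3.7,fy=3.7,interpolation=cv2.INTER_CUBIC),alpha=1.8))
```

```text
5.1 [601.47042807 105.65858787 121.80435926] [-1.79990416e+02  2.46199925e-03  1.66313400e+01] [ 0.54096467  2.75959026 -0.29032165] [0.14404721 0.07537885 0.05394418] 25.17787068700609
```

View pics/w4z.png

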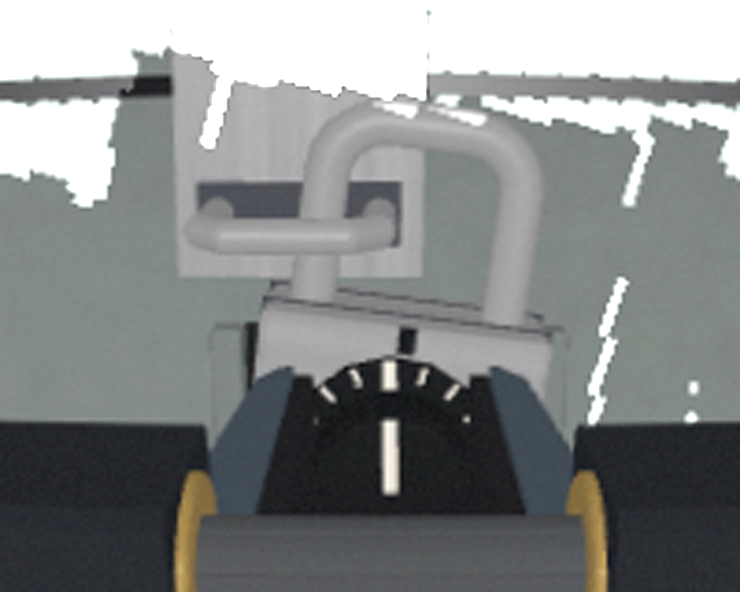

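The third 20° also swung the lock about 6° clockwise in its play between the ribs: its front edge is tilted and the index, at (407,340), sits right of the mark. I'll turn about 6° more.

Emit:
arm_command(series=[0,0,0,0,0,-0.044,0,0,0,0,0,-0.044,0,0,0,0,0,-0.044,0,0,0,0,0,0,0,0,0,0,0,0])

```text
time_s: 5.57
ee_pos: [601.3, 105.3, 121.8]
ee_rot: [180.0, 0.0, 10.6]
force: [0.7, 0.8, 1.7]
gripper_width: 25.3
```

Run:
```python
from h import *
s,f=save('wrist','w5'); print(s['time_s'],s['ee_pos'],s['ee_rot'],s['force'],s['torque'],s['gripper_width'])
a=cv2.imread('pics/w5.png')
cv2.imwrite('pics/w5z.png',cv2.convertScaleAbs(cv2.resize(a[110:270,150:350],None,fx=3.7,fy=3.7,interpolation=cv2.INTER_CUBIC),alpha=1.8))
```

```text
5.5667 [601.32468457 105.34812825 121.77933404] [1.79980520e+02 3.05437916e-02 1.06382392e+01] [0.6525464  0.84529654 1.65692407] [-0.03110582  0.26054202  0.01333627] 25.292458017725227
```

View pics/w5z.png

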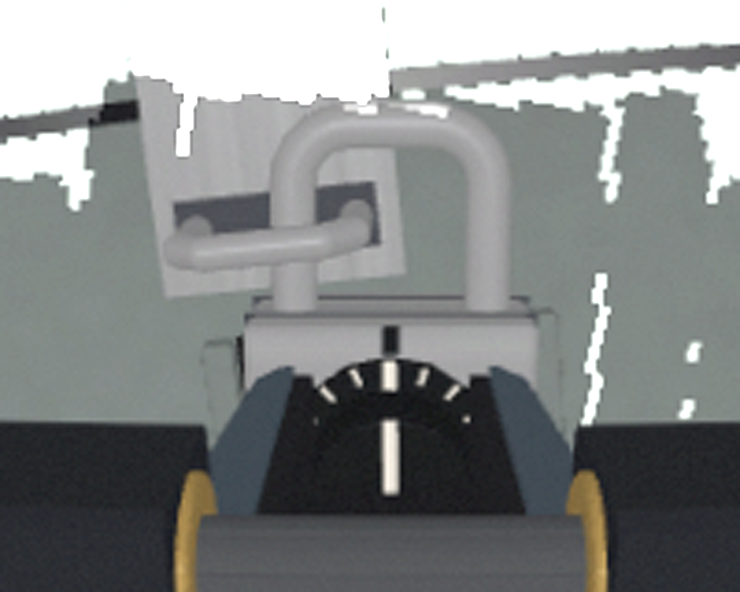

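Emit:
arm_command(series=[0,0,0,0,0,0,0,0,0,0,0,0,0,0,0,0,0,0,0,0,0,0,0,0,0,0,0,0,0,0,0,0,0,0,0,0], hand=0.8)

```text
time_s: 6.12
ee_pos: [601.5, 105.5, 121.7]
ee_rot: [180.0, 0.0, 10.5]
force: [0.5, 0.2, 0.7]
gripper_width: 62.2
```

Run:
```python
from h import *
import fit
from scipy.optimize import least_squares
obs=[(fit.T,fit.tz(498,332)),(fit.S,np.array([242.5,231.9]))]
q=least_squares(lambda p:np.concatenate([fit.proj(f,p)-u for f,u in obs]),[600,0,120]); print('cyl top',q.x,q.fun,fit.tochest(q.x[:2]))
s,f=save('wrist','w6'); print(s['time_s'],s['ee_pos'],s['ee_rot'],s['force'],s['torque'],s['gripper_width'])
a=cv2.imread('pics/w6.png')
cv2.imwrite('pics/w6z.png',cv2.convertScaleAbs(cv2.resize(a[110:270,150:350],None,fx=3.7,fy=3.7,interpolation=cv2.INTER_CUBIC),alpha=1.8))
```

```text
[6.64569981e+02 1.24034923e+02 2.87677881e-01] 16.48272845799155
[[-0.8 -0.8]
 [-1.8 -1. ]
 [ 0.2  0.5]
 [-0.1 -0. ]
 [-7.1 -0.4]
 [-4.3 -6.1]
 [ 1.2  1. ]]
cyl top [616.57082984   6.60072538 132.26612063] [-1.32359966 -0.64170931 -1.01784458  0.11623427] [-79.34581146 -98.98965369]
6.1167 [601.54650819 105.48343812 121.73151986] [1.79991347e+02 3.77119734e-03 1.05217681e+01] [0.46052989 0.24333083 0.72853103] [-0.03063261  0.13116585 -0.0016962 ] 62.22918582647449
```

View pics/w6z.png

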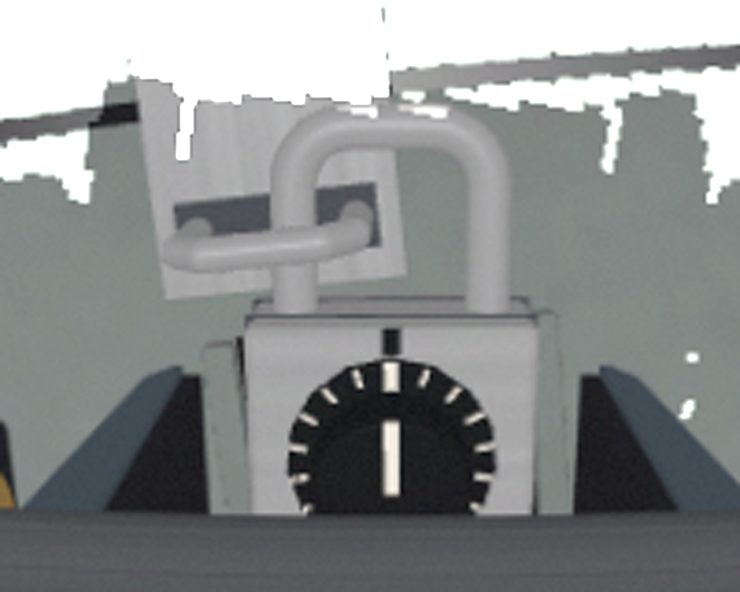

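Emit:
arm_command(series=[0,0,0,0,0,0.044,0,0,-0.009,0,0,0.044,0,0,-0.015,0,0,0.044,0,0,-0.015,0,0,0,0,0,-0.015,0,0,0,0,0,0,0,0,0,0,0,0,0,0,0])

```text
time_s: 6.75
ee_pos: [601.3, 105.5, 99.6]
ee_rot: [180.0, 0.1, 16.4]
force: [0.9, 0.3, 0.3]
gripper_width: 72.8
```

Emit:
arm_command(series=[0,0,0,0,0,0,0,0,0,0,0,0,0,0,0,0,0,0,0,0,0,0,0,0,0,0,0,0,0,0,0,0,0,0,0,0], hand=0.3, newtons=40)

```text
time_s: 7.25
ee_pos: [601.8, 105.5, 100.5]
ee_rot: [180.0, -0.0, 16.5]
force: [-0.8, -0.2, 1.3]
gripper_width: 51.9
```

Run:
```python
from h import *
s,f=save('wrist','w7'); print(s['time_s'],s['ee_pos'],s['ee_rot'],s['force'],s['torque'],s['gripper_width'])
a=cv2.imread('pics/w7.png')
cv2.imwrite('pics/w7z.png',cv2.convertScaleAbs(cv2.resize(a[110:270,150:350],None,fx=3.7,fy=3.7,interpolation=cv2.INTER_CUBIC),alpha=1.8))
```

```text
7.25 [601.77259579 105.47014612 100.50321478] [ 1.79979042e+02 -4.01939901e-02  1.64602705e+01] [-0.77732263 -0.2338006   1.33513988] [-0.11782512  0.14113876  0.04496218] 51.94721342585623
```

View pics/w7z.png

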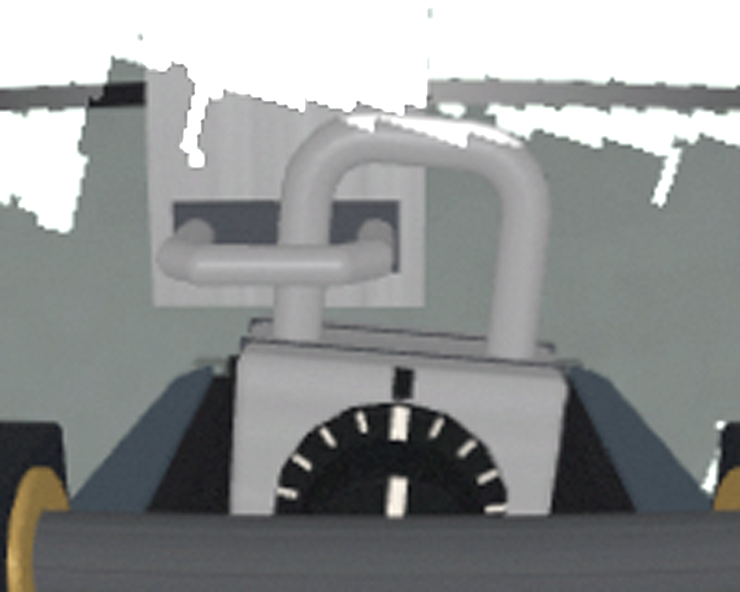

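Emit:
arm_command(series=[0,0,0,0,0,0,0,0,0,0,0,0,0,0,0,0,0,0,0,0,0,0,0,0,0,0,0,0,0,0], hand=0.3, newtons=40)

```text
time_s: 7.72
ee_pos: [601.8, 105.5, 100.5]
ee_rot: [180.0, -0.0, 16.5]
force: [0.6, -0.8, 3.5]
gripper_width: 51.8
```

Run:
```python
from h import *
s,f=save('wrist','w8'); print(s['time_s'],s['ee_pos'],s['ee_rot'],s['force'],s['torque'],s['gripper_width'])
a=cv2.imread('pics/w8.png')
cv2.imwrite('pics/w8z.png',cv2.convertScaleAbs(cv2.resize(a[110:270,150:350],None,fx=3.7,fy=3.7,interpolation=cv2.INTER_CUBIC),alpha=1.8))
```

```text
7.7167 [601.77204607 105.48721177 100.49192929] [ 1.79982983e+02 -3.79773830e-02  1.64541475e+01] [ 0.57023717 -0.75664983  3.45290031] [-0.2071065   0.09549295  0.03668836] 51.84775180506457
```

View pics/w8z.png

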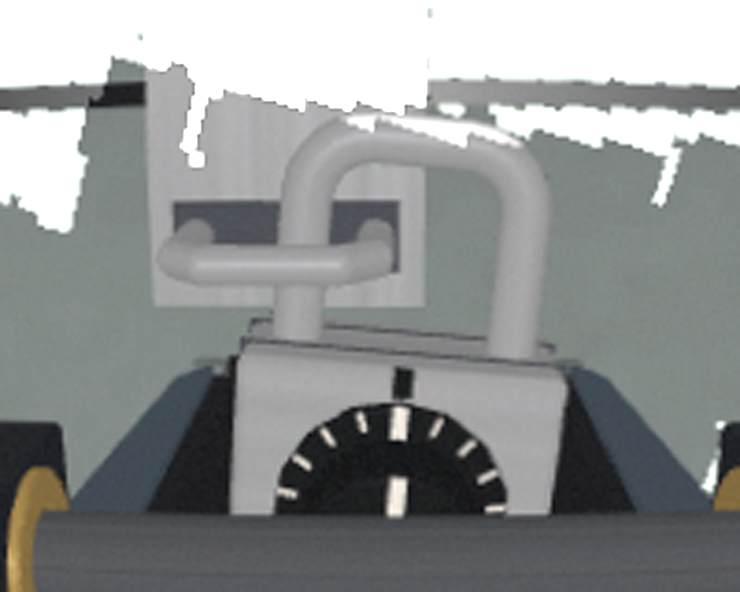

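Emit:
arm_command(series=[0,0,0,0,0,0,0,0,0,0,0,0,0,0,0.002,0,0,-0.038,0,0,0,0,0,-0.038,0,0,0,0,0,0], hand=0.6, newtons=10)

```text
time_s: 8.18
ee_pos: [601.1, 105.6, 100.4]
ee_rot: [-180.0, 0.1, 13.0]
force: [0.6, -0.2, -0.1]
gripper_width: 54.6
```

Emit:
arm_command(series=[0,0,0,0,0,0,0,0,0,0,0,0,0,0,0,0,0,0,0,0,0,0,0,0,0,0,0,0,0,0], hand=0.3, newtons=40)

```text
time_s: 8.6
ee_pos: [601.2, 105.5, 100.5]
ee_rot: [-180.0, 0.1, 13.0]
force: [-0.3, 1.0, -2.9]
gripper_width: 49.5
```

Run:
```python
from h import *
s,f=save('wrist','w9'); print(s['time_s'],s['ee_pos'],s['ee_rot'],s['force'],s['torque'],s['gripper_width'])
a=cv2.imread('pics/w9.png')
cv2.imwrite('pics/w9z.png',cv2.convertScaleAbs(cv2.resize(a[110:270,150:350],None,fx=3.7,fy=3.7,interpolation=cv2.INTER_CUBIC),alpha=1.8))
```

```text
8.6 [601.2092493  105.5423024  100.54796167] [-1.79994813e+02  5.26280050e-02  1.30415817e+01] [-0.26473577  0.99419765 -2.93518858] [0.02121068 0.19869195 0.00894032] 49.522023225260774
```

View pics/w9z.png

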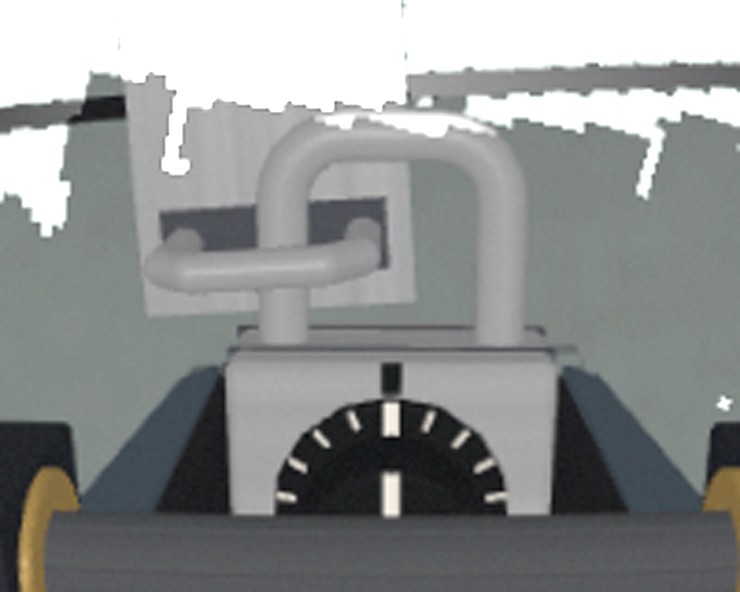

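Emit:
arm_command(series=[0,0,0,0,0,0.038,0,0,0,0,0,0.038,0,0,0,0,0,0,-0.0048,-0.0014,0,0,0,0,-0.0048,-0.0014,0,0,0,0,-0.0048,-0.0014,0,0,0,0,-0.0048,-0.0014,0,0,0,0,-0.0048,-0.0014,0,0,0,0,-0.0048,-0.0014,0,0,0,0,-0.0048,-0.0014,0,0,0,0,-0.0048,-0.0014,0,0,0,0,-0.0048,-0.0014,0,0,0,0,-0.0048,-0.0014,0,0,0,0])

```text
time_s: 9.73
ee_pos: [582.7, 100.0, 101.1]
ee_rot: [180.0, -0.1, 16.5]
force: [4.2, 1.1, -4.5]
gripper_width: 49.8
```

Run:
```python
from h import *
s,f=save('wrist','w10'); print(s['time_s'],s['ee_pos'],s['ee_rot'],s['force'],s['torque'],s['gripper_width'])
a=cv2.imread('pics/w10.png')
cv2.imwrite('pics/w10z.png',cv2.convertScaleAbs(cv2.resize(a[110:270,150:350],None,fx=3.7,fy=3.7,interpolation=cv2.INTER_CUBIC),alpha=1.8))
```

```text
9.7333 [582.74882753 100.03916991 101.10612747] [ 1.79990855e+02 -7.73552138e-02  1.64541268e+01] [ 4.24721152  1.14049691 -4.53835289] [ 0.11727005 -0.41233483  0.00752056] 49.828331405833396
```

View pics/w10z.png

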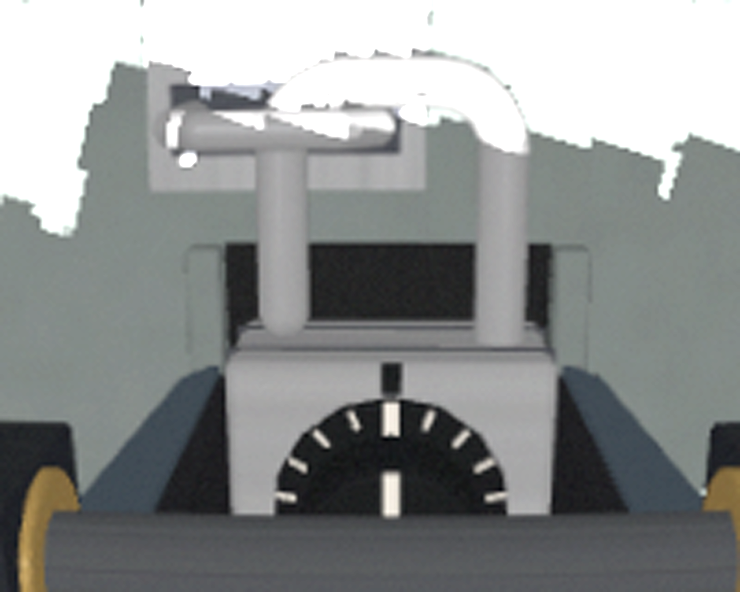

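The shackle is sliding out against about 4 N, and its free tip now shows at the lock's face. I'll keep drawing.

Emit:
arm_command(series=[-0.0048,-0.0014,0,0,0,0,-0.0048,-0.0014,0,0,0,0,-0.0048,-0.0014,0,0,0,0,-0.0048,-0.0014,0,0,0,0])

```text
time_s: 10.12
ee_pos: [574.6, 97.6, 101.1]
ee_rot: [180.0, -0.0, 16.5]
force: [3.9, 1.8, -5.4]
gripper_width: 50.1
```

Emit:
arm_command(series=[-0.0024,-0.0007,0,0,0,0,-0.0024,-0.0007,0,0,0,0])

```text
time_s: 10.28
ee_pos: [572.7, 97.1, 101.1]
ee_rot: [180.0, -0.0, 16.5]
force: [3.9, 1.6, -4.3]
gripper_width: 49.5
```

Emit:
arm_command(series=[-0.0024,-0.0007,0,0,0,0,-0.0024,-0.0007,0,0,0,0])

```text
time_s: 10.45
ee_pos: [571.5, 96.7, 101.2]
ee_rot: [180.0, -0.1, 16.5]
force: [7.0, 2.7, -6.5]
gripper_width: 50.0
```

Force is rising, so the end stop is near.

Emit:
arm_command(series=[-0.0024,-0.0007,0,0,0,0,0,0,0,0,0,0])

```text
time_s: 10.62
ee_pos: [571.4, 96.7, 101.1]
ee_rot: [180.0, -0.2, 16.4]
force: [7.4, 2.9, -6.7]
gripper_width: 49.6
```

Run:
```python
from h import *
s,f=save('wrist','w11'); print(s['time_s'],s['ee_pos'],s['ee_rot'],s['force'],s['torque'],s['gripper_width'])
a=cv2.imread('pics/w11.png')
cv2.imwrite('pics/w11z.png',cv2.convertScaleAbs(cv2.resize(a[110:270,150:350],None,fx=3.7,fy=3.7,interpolation=cv2.INTER_CUBIC),alpha=1.5))
```

```text
10.6167 [571.36894392  96.70813374 101.14919462] [179.98814148  -0.21913488  16.44704285] [ 7.41294875  2.9361922  -6.74586134] [ 0.35617812 -0.97225774 -0.01658998] 49.56327632838939
```

View pics/w11z.png

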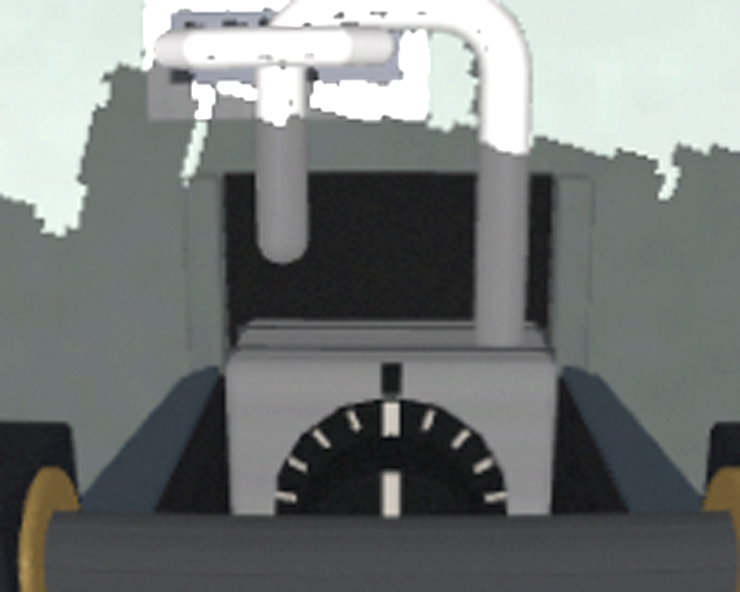

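Emit:
arm_command(series=[-0.0024,-0.0007,0,0,0,0,-0.0024,-0.0007,0,0,0,0,0,0,0,0,0,0])

```text
time_s: 10.92
ee_pos: [571.2, 96.6, 101.2]
ee_rot: [180.0, -0.4, 16.4]
force: [11.8, 4.0, -9.2]
gripper_width: 49.8
```

Run:
```python
from h import *
s,f=save('wrist','w12'); save('scene','s12'); print(s['time_s'],s['ee_pos'],s['ee_rot'],s['force'],s['torque'],s['gripper_width'])
a=cv2.imread('pics/w12.png')
cv2.imwrite('pics/w12z.png',cv2.resize(a[110:270,150:350],None,fx=3.7,fy=3.7,interpolation=cv2.INTER_CUBIC))
b=cv2.imread('pics/s12.png')[165:275,230:390]; cv2.imwrite('pics/s12z.png',cv2.resize(b,None,fx=5,fy=5,interpolation=cv2.INTER_CUBIC))
```

```text
10.9167 [571.1544259   96.60986561 101.19099518] [179.97854739  -0.43495631  16.44232683] [11.81906221  4.00609845 -9.2348064 ] [ 0.51375866 -1.48698813  0.03422776] 49.836892254927044
```

View pics/w12z.png

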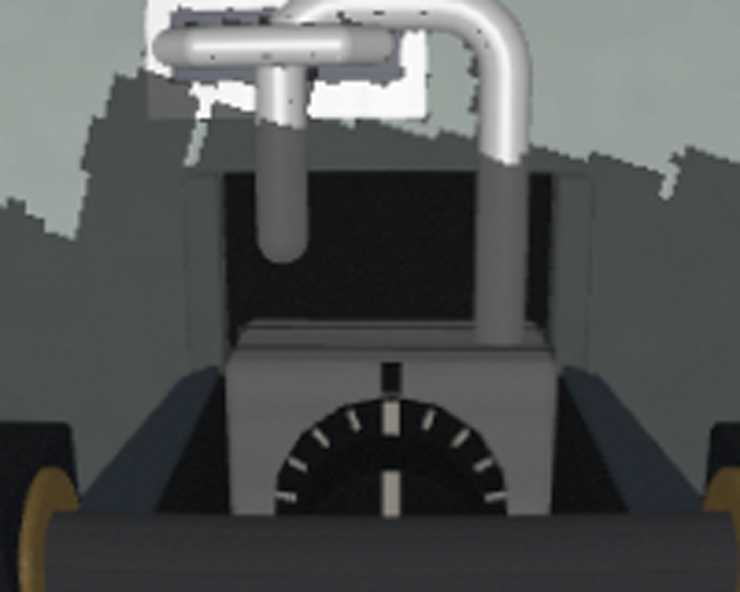

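View pics/s12z.png

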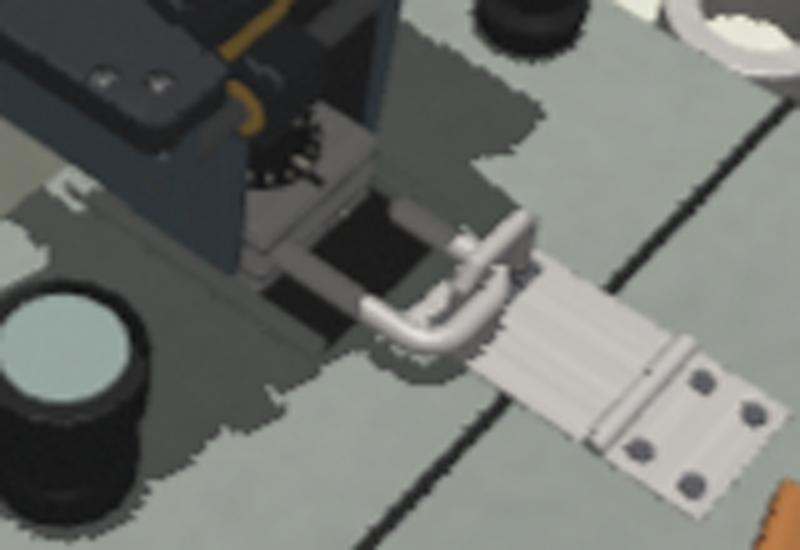

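Emit:
arm_command(series=[0.0096,0.0028,0,0,0,0,0.0096,0.0028,0,0,0,0,0.0096,0.0028,0,0,0,0,0.0096,0.0028,0,0,0,0,0.0096,0.0028,0,0,0,0,0.0096,0.0028,0,0,0,0,0.0096,0.0028,0,0,0,0,0.0096,0.0028,0,0,0,0,0.0096,0.0028,0,0,0,0,0.0096,0.0028,0,0,0,0,0,0,0,0,0,0,0,0,0,0,0,0])

```text
time_s: 12.02
ee_pos: [606.4, 107.0, 100.8]
ee_rot: [180.0, 0.0, 16.5]
force: [0.6, -0.5, -3.1]
gripper_width: 50.0
```

Run:
```python
from h import *
s,f=save('wrist','w13'); save('scene','s13'); print(s['time_s'],s['ee_pos'],s['ee_rot'],s['force'],s['torque'],s['gripper_width'])
a=cv2.imread('pics/w13.png')
cv2.imwrite('pics/w13z.png',cv2.convertScaleAbs(cv2.resize(a[110:270,150:350],None,fx=3.7,fy=3.7,interpolation=cv2.INTER_CUBIC),alpha=1.5))
b=cv2.imread('pics/s13.png')[165:275,230:390]; cv2.imwrite('pics/s13z.png',cv2.convertScaleAbs(cv2.resize(b,None,fx=5,fy=5,interpolation=cv2.INTER_CUBIC),alpha=1.5))
```

```text
12.0167 [606.40994442 106.97852836 100.84064603] [1.79996174e+02 1.91091728e-02 1.64576175e+01] [ 0.59549623 -0.47314183 -3.11540498] [-0.08902036  0.24876312  0.00994734] 49.96596351143905
```

View pics/w13z.png

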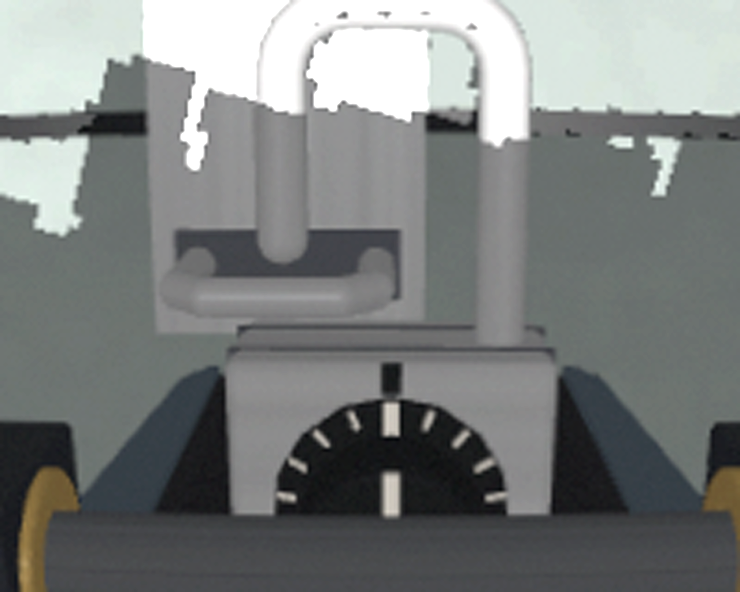

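View pics/s13z.png

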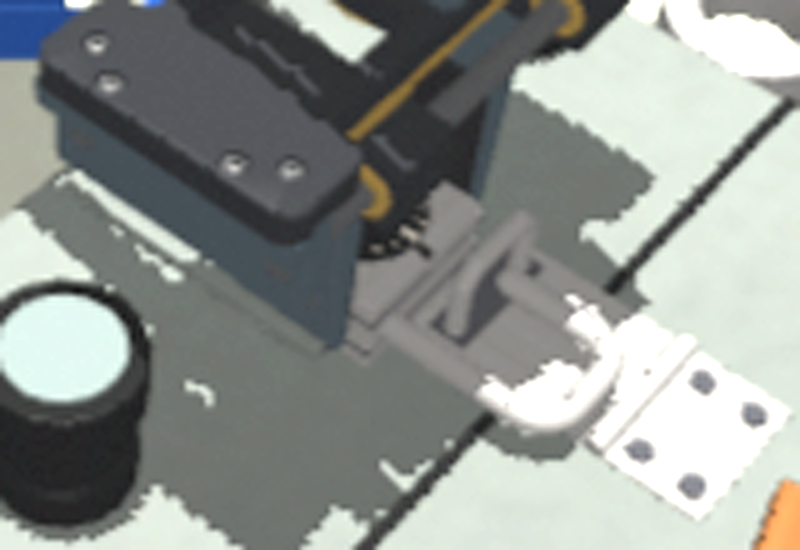

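Emit:
arm_command(series=[0.003,0.0009,0,0,0,0,0.003,0.0009,0,0,0,0,0,0,0,0,0,0])

```text
time_s: 12.37
ee_pos: [609.0, 107.7, 101.1]
ee_rot: [180.0, -0.0, 16.5]
force: [0.5, 0.3, -2.8]
gripper_width: 49.5
```

Run:
```python
from wr import *
s,f=save('wrist','w14'); print(s['time_s'],s['ee_pos'],s['ee_rot'],s['force'],s['torque'],s['gripper_width'])
a=cv2.imread('pics/w14.png')
cv2.imwrite('pics/w14z.png',cv2.convertScaleAbs(cv2.resize(a[110:270,150:350],None,fx=3.7,fy=3.7,interpolation=cv2.INTER_CUBIC),alpha=1.5))
```

```text
12.3667 [608.97675217 107.69280278 101.06367753] [ 1.79992675e+02 -2.39696685e-02  1.64502363e+01] [ 0.54540925  0.3249568  -2.84013653] [-0.07716178  0.16943712 -0.00092691] 49.47716494695018
```

View pics/w14z.png

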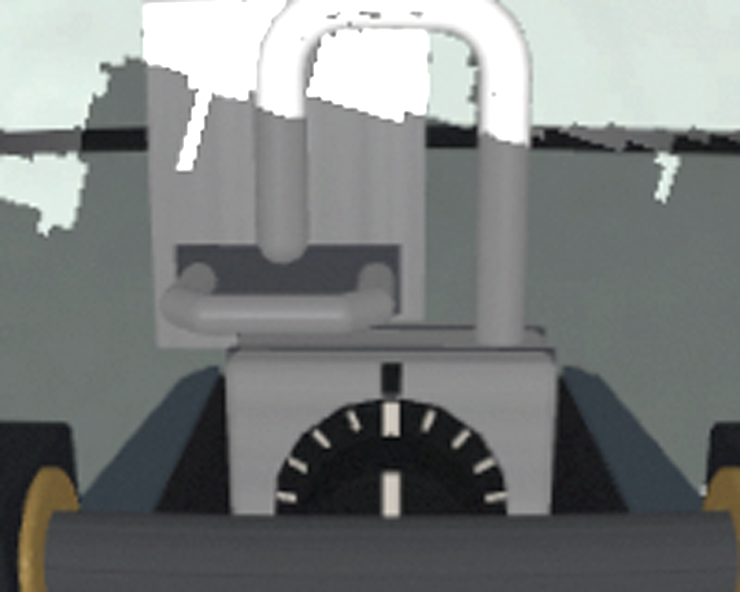

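Emit:
arm_command(series=[0,0,0.006,0,0,0,0,0,0.006,0,0,0,0,0,0.006,0,0,0])

```text
time_s: 12.67
ee_pos: [608.8, 107.6, 108.5]
ee_rot: [180.0, -0.0, 16.5]
force: [-0.1, 0.8, -3.6]
gripper_width: 49.8
```

Emit:
arm_command(series=[0,0,0.006,0,0,0,0,0,0.006,0,0,0,0,0,0.006,0,0,0])

```text
time_s: 12.92
ee_pos: [608.8, 107.7, 115.8]
ee_rot: [180.0, -0.0, 16.5]
force: [-0.4, -0.3, -2.4]
gripper_width: 49.6
```

Run:
```python
from wr import *
s,f=save('wrist','w15'); print(s['time_s'],s['ee_pos'],s['ee_rot'],s['force'],s['torque'],s['gripper_width'])
a=cv2.imread('pics/w15.png')
cv2.imwrite('pics/w15z.png',cv2.convertScaleAbs(cv2.resize(a[110:270,150:350],None,fx=3.7,fy=3.7,interpolation=cv2.INTER_CUBIC),alpha=1.5))
```

```text
12.9167 [608.78060398 107.65708819 115.78970112] [ 1.79990570e+02 -1.71087393e-02  1.64576366e+01] [-0.40332115 -0.28587994 -2.3693045 ] [-0.10167698  0.17747413 -0.02878308] 49.64658786116902
```

View pics/w15z.png

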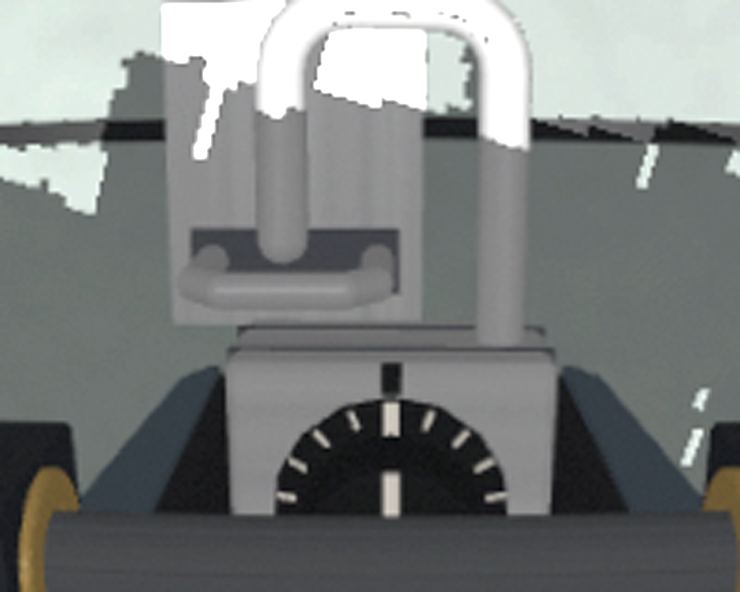

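The tip is clear of the staple bar and the force is only the lock's weight. I'll keep lifting, slowly past the bar, then faster.

Emit:
arm_command(series=[0,0,0.0075,0,0,0,0,0,0.0075,0,0,0,0,0,0.0075,0,0,0,0,0,0.0075,0,0,0])

```text
time_s: 13.3
ee_pos: [608.7, 107.7, 127.7]
ee_rot: [180.0, -0.0, 16.5]
force: [0.3, -0.4, -2.5]
gripper_width: 49.7
```

Emit:
arm_command(series=[0,0,0.01,0,0,0,0,0,0.02,0,0,0,0,0,0.03,0,0,0,0,0,0.04,0,0,0,0,0,0.04,0,0,0,0,0,0.04,0,0,0,0,0,0.04,0,0,0,0,0,0.04,0,0,0,0,0,0.03,0,0,0,0,0,0.02,0,0,0,0,0,0.01,0,0,0,0,0,0,0,0,0,0,0,0,0,0,0,0,0,0,0,0,0,0,0,0,0,0,0])

```text
time_s: 14.55
ee_pos: [608.3, 107.5, 254.4]
ee_rot: [-180.0, 0.1, 16.5]
force: [-0.7, 0.1, -3.1]
gripper_width: 49.8
```

Run:
```python
from wr import *
s,f=save('wrist','w16'); save('scene','s16'); print(s['time_s'],s['ee_pos'],s['ee_rot'],s['force'],s['torque'],s['gripper_width'],abs(s['qvel']).max())
```

```text
14.55 [608.30741799 107.54971557 254.35917811] [-1.79991521e+02  1.11843179e-01  1.64512147e+01] [-0.7045611   0.06317027 -3.07531768] [-0.07068636  0.20258568 -0.00436321] 49.78338007792278 0.21608229314110397
```

View pics/w16.png

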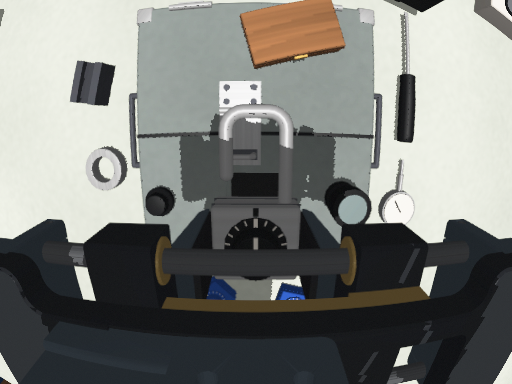

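View pics/s16.png

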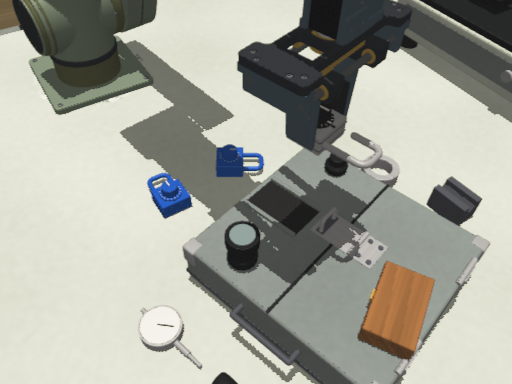

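The lock is off, open and level about 15 cm above the chest (wrist view: mark at the index near (256,212), tip free at (226,177)). The staple is empty and nothing else has moved. Handing in.

Run:
```python
from h import *
print(env.job_done()); s=env.state(); print(s['time_s'],s['ee_pos'],s['gripper_width'])
```

```text
the job is handed in; nothing more can be done
None
the job is handed in; nothing more can be done
```

The padlock is open and off the hasp. The arm is holding it still over the chest, dial up and level, and I've handed the job in at about 14.6 s of the 58 s allowed.

- **Dial:** I turned it clockwise three clicks. The lock twisted about 6° within its play between the ribs, so I turned the dial a further 6° until the white mark sat at the index and the torque fell to nearly zero. My first grip on the case was skewed, closing at 51.8 mm instead of 50. I re-gripped in line with the lock, then straightened it.
- **Shackle:** I drew the lock back until the arm stopped moving while the pull rose from 4 N to about 12 N, which is the end stop. I then pushed forward 39.4 mm (39 mm intended) and lifted. The only force during the lift was the lock's weight, about 3 N.
- **Last checks:**
  - The lock is about 15 cm above the chest's top, worked out from the arm's height readings.
  - The tool is within about 0.1° of level, and the grip is steady at 49.8 mm.
  - The shackle's tip is clear, and the mark is still at the index.
  - The staple is empty, and the other objects look undisturbed in the pictures.
- **Disagreements:** The scene and top cameras differed by about 4–5 mm on the lock's position, so I relied on the wrist camera and contact forces instead. The state reading I tried after handing in was refused, so nothing was measured after that point.

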